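Fish the brass petal die out of the deep rack with the bayonet key

ROBOT

A 6-joint arm with a two-finger parallel gripper is mounted at the origin on the work surface. World frame = base frame: x ahead of the robot, y to its left, z up, the work surface at z = 0. Lengths are in mm, angles in degrees, forces in N, time in s.
With the tool pointing down it reaches from about 300 to 850 mm from the base axis. Payload 4.2 kg.
Tool frame: the origin (TCP) lies between the finger pads; the fingertips stand 22 mm ahead of it and the grasp point (between the pads) lies 3 mm ahead of it; z points along the fingers, y is the direction in which the jaws open and shut (so a half turn about z gives the same grasp; the last joint's range is limited). The gripper opens to 91 mm and grips with 3 to 60 N. Pads are 32 mm wide; open, the fingers measure 118 mm over their backs; the gripper's body (76 mm by 178 mm) begins 60 mm behind the grasp point.
Start: joints at [64.286, 18.312, 89.639, -0, 72.044, -1.146], TCP at [239.077, 522.956, 235.976] pointing down, gripper open.
Joint ranges: [-177.97, 177.97], [-48.28, 115.42], [12.27, 149.76], [-77.06, 257.06], [2.81, 150.46], [-146.56, 146.56]. Speed limits (degrees/s): [147.25, 147.25, 180, 180, 180, 180].

INTERFACE

Orientations are given as [roll, pitch, yaw] about the fixed x, y, z axes, in that order (R = Rz(yaw) Ry(pitch) Rx(roll)).
In Python, from workcell import telemetry, cams, env gives the robot as it stands.
- The arm moves only by the shell command python3 -m inch 'ROWS' [FORCE]. ROWS is JSON, a list of rows, each an object of numbers: "x", "y", "z": the shift along the tool's x, y, z in cm; "yaw": the turn about the tool's z in units of 5 degrees (1.0 is 5 degrees); "gripper": the gripper's target within -1 to 1 (fully open at 1, half-way at 0, shut at -1). A call has 1 to 12 rows; each row shifts and turns the commanded pose from where the row before left it, along the tool's axes as they then stand; what a row does not reach is not made up. A row lasts 1/12 s, in which the tool goes at most 41.7 mm and 7.16 degrees, less where a joint would pass 70% of its speed; a pose out of reach is approached as far as the arm can. A call is refused whole if a number of a shift passes 4.17 or a number of a turn 1, either way. A call with a gripper value outside its range is refused whole. The fingers move at their own pace and stop on an object; FORCE is the grip in N (left out, the last holds). Time passes only in rows, so rows that do not move let the fingers close. It gives the time, the measured TCP pose, the force and the opening at its end, in the units of the state.
- telemetry.state(): the state, without advancing time (a new reading comes with each control period).
- cams.grab_frame(name): name is "scene" or "top"; returns a dict with "pixels" (480x640x3 uint8, red, green, blue), "mtx" (3x3 intrinsics, pixels), "rvec" (rotation vector, rad) and "tvec" (3), from world to camera coordinates, as OpenCV has them. Camera axes: x right, y down, z forward; pixel columns grow to the right and rows downward; lengths in mm; the calibration is good to about 2 mm. A picture is of the moment at which its call begins. There is no depth.
- env.job_done(): hands the job in, once; it reports no verdict.
The state is a dict: "time_s": time; "qpos": joint angles; "qvel": joint speeds; "effort": joint torques, N m; "ee_pos": TCP position; "ee_rot": TCP orientation; "force": force on the tool from outside, world axes, zero at the start; "torque": the same for the moment, N m; "gripper_width": finger opening in mm.
Only numpy, scipy, OpenCV 4.12 (cv2) and the standard library are available. Lean on these libraries where they do the work, as an engineer would, in place of code of your own. Each camera call takes 0.05 s, during which the arm holds its last target. There are 200 camera calls.

TASK

Take the brass five-petal die out of its deep well in the green rack with the bayonet lifting key: lower the key over the die's stem, feel gently for the cross pin without leaning on it (under 25 N), lock it and lift the die clear, hanging from the key. Stand the die gently upright in the middle of the cork pad, unlock the key and stand it back in its wooden holder. Do not touch the die with the gripper, and leave the other dies and tools where they are.

Things in the scene. Friction and masses are not known exactly. Their poses are not given: they have to be found in the camera images.
- key_grip (a point): Bayonet lifting key, upright in its holder: square pale wooden handle 24 x 24 mm, 90 mm long, over a short steel shaft and a round steel socket, 166 mm long in all, 0.20 kg. This point: on its axis at mid-handle, 120 mm above the socket's rim, 46 mm below the handle's top; z up along the key, x and y square to the handle's flats.
- key: The key's socket, 30 mm outside, bore 20 mm, closed 26 mm above the rim. Origin: centre of the open rim below. Two entry slots, 56 degrees wide, on the key's +x and -x (red marks). From each a level run 8 to 19 mm above the rim leads counter-clockwise seen from above, over a ledge, to a stop. Pin in, socket right down: turn the key clockwise to lock (stop about 70 degrees on; 55 is good); back, to the slot's far side, to free.
- die_head (a point): Top centre of the brass die's upright stem (16 mm thick, 32 mm high), 62 mm above the die's underside; z up. A steel cross pin, 5 mm thick, 28 mm end to end, passes through the stem 12 mm below this point. The threaded stem ends up turned differently every time: the pin lies within 70 degrees either way of the die's y axis and is not measured: find it by feel.
- die: Brass five-petal die, 62 mm across, body 30 mm high, 0.3 to 0.55 kg, flat on the floor of one of the three wells. Origin: centre of its underside. A socket whose slots miss the pin rests on it, rim 9.5 mm below the stem's top; through the slots it goes down until its rim is 26 mm below (pin then 3.5 mm above the ledges). Lifted, the pin hangs on the ledges. Pin and thread stand 25 N at most.
- rack: Fixed green sheet-steel die rack, 88 x 256 mm, 120 mm high: a row along its y of three square wells, 80 x 80 mm inside, centres at y = -84, 0 and +84 mm; walls 4 mm, sighting slots in the long faces. The wells' floor is 8 mm above the table and the rim 120 mm, so the stems' tops stand 50 mm below the rim. Origin at the centre of its underside, z up.
- holder: Fixed key holder: wooden block 72 x 72 mm, 60 mm high, on a 90 mm iron foot, with a square 36 x 36 mm hole from the top down to 8 mm above the table, in which the key's socket stands. Origin at the centre of its underside.
- pad: Fixed cork pad, 140 x 140 mm, 10 mm thick, for setting dies down. Origin at the centre of its underside.
- iron_a_head (a point): Bystander: dark iron four-petal die of the same size in another well; point at its stem's top.
- iron_b_head (a point): Bystander: dark iron eight-petal die of the same size in another well; point at its stem's top.
- heart_die_head (a point): Bystander: dark leaf-shaped die, 60 mm across, 62 mm high with its stem, standing on the table; point at its stem's top.
- small_die_head (a point): Bystander: grey steel four-petal die, 60 mm across, 62 mm high with its stem, standing on the table; point at its stem's top.
- ball_tool: Bystander: ball tool lying on the table, wooden handle 24 mm thick, 185 mm long along its x; origin at the underside.
- mallet: Bystander: hammer lying on the table, about 260 mm long along its x; origin at the underside.
- wax_jar_mid (a point): Bystander: closed jar, 64 mm in diameter, 75 mm high; point at its mid-height.
There are look-alikes about, which are no part of the job. What is shaped like the key but black or turquoise is not meant.

How it is judged:
By the outcome, as a careful person would: the job done as asked, in the order asked, and still so for the second after the job is handed in, with the robot touching nothing.
It also fails if it takes over 72 s, if anything falls off the work surface, if the arm or the gripper's body presses on something with over 40 N, if the wrist force passes 120 N, or if a joint passes its speed limit or range.

## Working session

There is one attempt and no reset: what is moved stays moved. The work goes in short steps, Python scripts to look and compute and a shell command to move; the robot and the scene stay as the last step left them, time stands still between calls to the robot, and variables do not carry over. Pictures are saved under pics/ and viewed, about 8 in all and at most 12, crops included, and the job is handed in when it is done.

```bash
ls; mkdir -p pics; python3 - <<'E'
from workcell import telemetry,cams
import cv2,numpy as np,pickle
s=telemetry.state();print(s)
for n in("scene","top"):
    f=cams.grab_frame(n);pickle.dump(f,open(f"{n}.pkl","wb"))
    cv2.imwrite(f"pics/{n}0.png",f["pixels"][:,:,::-1])
    R=cv2.Rodrigues(np.array(f["rvec"],float))[0];print(n,f["mtx"],(-R.T@np.ravel(f["tvec"])).round(),R.round(2))
E
```

```text
pics
{'time_s': 0.0, 'qpos': array([ 6.42858464e+01,  1.83530703e+01,  8.97079342e+01,  2.43555099e-03,
        7.20411959e+01, -1.14541477e+00]), 'qvel': array([ 0.02299923, -0.00808349,  0.09618628, -0.00997957, -0.00524044,
       -0.05259789]), 'effort': array([-1.15172479e-03, -4.12465811e+01, -2.31968790e+01,  7.25232367e-02,
        4.57780052e-02, -1.56904466e-04]), 'ee_pos': array([238.85859088, 522.53205515, 235.09554494]), 'ee_rot': array([-1.79897866e+02, -4.35805919e-03,  1.55430504e+02]), 'force': array([ 0.63511058, -0.84645279,  0.05363117]), 'torque': array([-0.01940188,  0.01610947,  0.04727456]), 'gripper_width': 91.1541170147834}
scene [[445.00020173   0.         311.84241931]
 [  0.         445.00020173 239.25580273]
 [  0.           0.           1.        ]] [1172. -484.  793.] [[ 0.49  0.87  0.  ]
 [ 0.6  -0.34 -0.72]
 [-0.63  0.35 -0.69]]
top [[548.38876505   0.         331.12538277]
 [  0.         548.38876505 237.97035575]
 [  0.           0.           1.        ]] [ 445. -125. 1417.] [[-0.02 -1.   -0.  ]
 [-1.    0.02 -0.08]
 [ 0.08  0.   -1.  ]]
```

View pics/scene0.png

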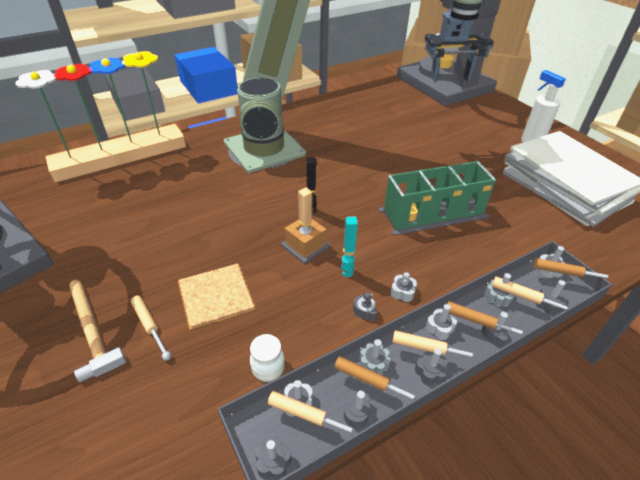

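View pics/top0.png

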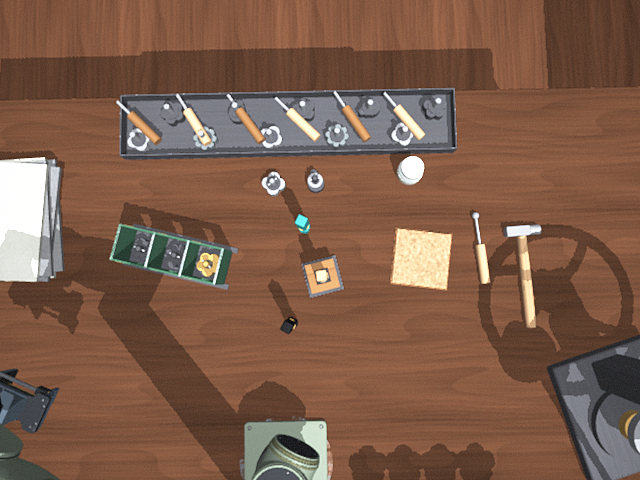

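Candidates for the key: the pale wooden one in its holder (top 322,276; scene 306,205), the black look-alike (289,325; 311,180) and the turquoise one (303,224; 350,240). I choose the pale one. Candidates for the die: brass at top (207,263), iron at (173,253) and (140,247). I choose the brass one in the right-hand well.

```bash
cat > h.py <<'E'
import cv2,numpy as np
def P(f):
    return cv2.Rodrigues(np.array(f["rvec"],float))[0],np.ravel(f["tvec"]).astype(float),np.array(f["mtx"],float)
def ray(f,uv,z):
    R,t,K=P(f);c=-R.T@t;d=R.T@np.linalg.inv(K)@np.array([uv[0],uv[1],1.])
    return (c+d*(z-c[2])/d[2]).round(1)
def proj(f,p):
    return cv2.projectPoints(np.array([p],float),np.array(f["rvec"],float),np.ravel(f["tvec"]).astype(float),P(f)[2],None)[0].ravel().round(1)
def big(m,n=1):
    cs,_=cv2.findContours(m.astype(np.uint8),cv2.RETR_EXTERNAL,cv2.CHAIN_APPROX_NONE)
    return sorted(cs,key=cv2.contourArea)[::-1][:n]
E
python3 - <<'E'
from h import *;import pickle
t=pickle.load(open("top.pkl","rb"));s=pickle.load(open("scene.pkl","rb"))
I=t["pixels"];H=cv2.cvtColor(I,cv2.COLOR_RGB2HSV);h,S,V=[H[...,i].astype(int) for i in range(3)]
def roi(m,x0,x1,y0,y1):
    k=np.zeros_like(m);k[y0:y1,x0:x1]=m[y0:y1,x0:x1];return k
def rep(n,m,z):
    c=big(m)[0];r=cv2.minAreaRect(c);b=cv2.boxPoints(r);w=[ray(t,p,z) for p in b]
    print(n,r,"centre",ray(t,r[0],z),[list(x[:2]) for x in w]);
    d=w[1]-w[0];e=w[2]-w[1];print("  edges",np.linalg.norm(d).round(1),np.degrees(np.arctan2(d[1],d[0])).round(1),np.linalg.norm(e).round(1),np.degrees(np.arctan2(e[1],e[0])).round(1))
print("key hsv",H[276,322],"block",H[285,312],"pad",H[260,420],"brass",H[263,203],"green",H[278,150])
rep("pad",roi((S<190)&(V>150)&(h<25),380,470,215,305),10)
rep("keytop",roi((S<120)&(V>190),305,340,260,292),174)
rep("block",roi((S>120)&(V>120)&(h<20)|((S<120)&(V>190)),300,345,255,300),60)
rep("brass",roi((h>12)&(h<30)&(S>110)&(V>110),190,225,245,282),38)
rep("green",roi((h>50)&(h<90)&(S>60),100,240,215,295),120)
a=cv2.resize(I[210:300,100:250],None,fx=4,fy=4,interpolation=3)
b=cv2.resize(I[250:305,295:350],(360,360),interpolation=3)
c=cv2.resize(s["pixels"][160:260,270:370],(0,0),fx=2.2,fy=2.2,interpolation=3)
o=np.zeros((590,600,3),np.uint8);o[:360]=a[:360];o[365:365+220,0:220]=c;o[365:585,230:450]=cv2.resize(b,(220,220))
cv2.imwrite("pics/crop1.png",o[:,:,::-1])
E
```

```text
key hsv [ 29  25 255] block [ 16 123 240] pad [ 19  80 251] brass [ 22 129 245] green [ 10 135  87]
pad ((420.7524719238281, 258.4752502441406), (57.91115951538086, 57.91115951538086), 5.7105937004089355) centre [ 505.3 -354.1   10. ] [[np.float64(440.6), np.float64(-270.9)], [np.float64(588.3), np.float64(-290.0)], [np.float64(570.4), np.float64(-438.0)], [np.float64(423.0), np.float64(-417.6)]]
  edges 148.9 -7.4 149.1 -96.9
keytop ((322.0, 276.0), (12.0, 12.0), 90.0) centre [ 463.1 -102.9  174. ] [[np.float64(477.0), np.float64(-89.5)], [np.float64(476.4), np.float64(-116.7)], [np.float64(449.3), np.float64(-116.2)], [np.float64(449.9), np.float64(-89.1)]]
  edges 27.2 -91.3 27.1 178.9
block ((321.9265441894531, 275.8017578125), (29.533367156982422, 29.407154083251953), 75.3791275024414) centre [ 465.2 -100.6   60. ] [[np.float64(492.2), np.float64(-56.7)], [np.float64(509.2), np.float64(-127.5)], [np.float64(438.4), np.float64(-144.4)], [np.float64(421.5), np.float64(-74.0)]]
  edges 72.8 -76.5 72.8 -166.6
brass ((206.50003051757812, 264.0000305175781), (18.91777801513672, 23.525955200195312), 14.03624439239502) centre [501.  189.4  38. ] [[np.float64(478.7), np.float64(219.7)], [np.float64(535.8), np.float64(205.3)], [np.float64(523.3), np.float64(159.1)], [np.float64(466.3), np.float64(173.6)]]
  edges 58.9 -14.2 47.9 -105.1
green ((131.5294189453125, 245.3823699951172), (35.65273666381836, 37.83555603027344), 14.03624439239502) centre [545.4 348.6 120. ] [[np.float64(513.1), np.float64(400.1)], [np.float64(600.1), np.float64(379.4)], [np.float64(577.8), np.float64(296.9)], [np.float64(491.0), np.float64(318.0)]]
  edges 89.4 -13.4 85.5 -105.1
```

View pics/crop1.png

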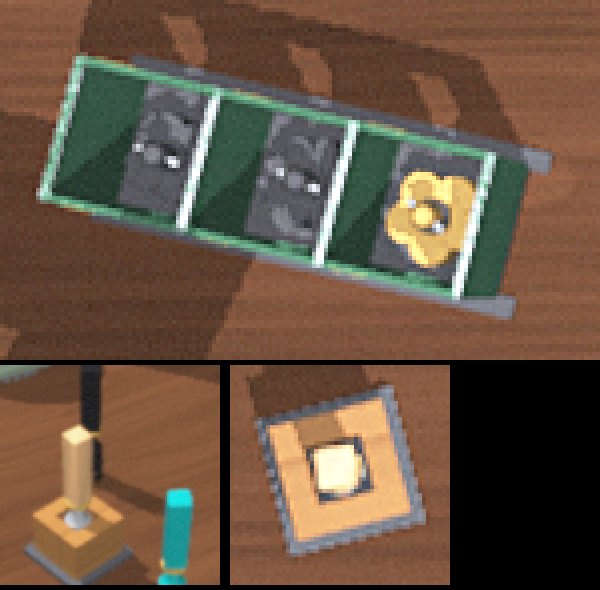

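Crop check: the pale wooden key stands in its block, its handle top at (322,276). The brass flower is in the right-hand well, stem top at about (205.8,263.5), with a pin end glinting just to the lower right of the stem. Next I refine the key, rack and stem.

```bash
python3 - <<'E'
from h import *;import pickle
t=pickle.load(open("top.pkl","rb"));s=pickle.load(open("scene.pkl","rb"))
def up(I,x0,y0,w,hh,k=8): return cv2.resize(I[y0:y0+hh,x0:x0+w],None,fx=k,fy=k,interpolation=cv2.INTER_CUBIC)
full=lambda p,x0,y0,k=8:((p[0]+.5)/k-.5+x0,(p[1]+.5)/k-.5+y0)
u=up(t["pixels"],308,262,28,28);H=cv2.cvtColor(u,cv2.COLOR_RGB2HSV)
m=(H[...,1]<100)&(H[...,2]>170);c=big(m)[0];r=cv2.minAreaRect(c);M=cv2.moments(c)
print("keytop",r,full((M['m10']/M['m00'],M['m01']/M['m00']),308,262),ray(t,full((M['m10']/M['m00'],M['m01']/M['m00']),308,262),174))
b=[ray(t,full(p,308,262),174) for p in cv2.boxPoints(r)];d=b[1]-b[0];print(np.linalg.norm(d),np.degrees(np.arctan2(d[1],d[0])))
# scene key top check
I=s["pixels"];x=proj(s,ray(t,full((M['m10']/M['m00'],M['m01']/M['m00']),308,262),174));print("key top expected in scene",x)
Hs=cv2.cvtColor(I,cv2.COLOR_RGB2HSV);
for n,p in dict(A=(223.2,248.7),B=(215,284),C=(119.5,224.2),D=(110,259)).items(): print(n,ray(t,p,120))
q=[ray(t,p,120) for p in((223.2,248.7),(215,284),(119.5,224.2),(110,259))]
ce=sum(q)/4;yy=(q[2]+q[3]-q[0]-q[1])/2;print("rack",ce,np.linalg.norm(yy),yaw:=np.degrees(np.arctan2(-yy[0],yy[1])))
yy/=np.linalg.norm(yy);print("well-",ce-84*yy,"stem z70",ray(t,(205.8,263.5),70))
o=up(t["pixels"],188,245,40,40,14);o2=cv2.resize(s["pixels"][165:230,285:330],None,fx=5,fy=8.6,interpolation=3)[:560]
cv2.imwrite("pics/crop2.png",np.hstack([o,o2])[:,:,::-1])
E
```

```text
keytop ((115.10769653320312, 117.86154174804688), (106.66986846923828, 100.46813201904297), 82.87498474121094) (321.55652025094, 275.64957035720124) [ 463.9 -101.9  174. ]
28.448198536989995 -84.14912366727077
key top expected in scene [305.2 190.4]
A [533.1 131.1 120. ]
B [450.1 150.7 120. ]
C [596.5 377.8 120. ]
D [514.1 399.3 120. ]
rack [523.45  264.725 120.   ] 255.71118962610925 -14.424803216799752
well- [502.52483045 183.3730653  120.        ] stem z70 [500.9 183.9  70. ]Traceback (most recent call last):
  File "<stdin>", line 17, in <module>
    return _nx.concatenate(arrs, 1, dtype=dtype, casting=casting)
           ~~~~~~~~~~~~~~~^^^^^^^^^^^^^^^^^^^^^^^^^^^^^^^^^^^^^^^
ValueError: all the input array dimensions except for the concatenation axis must match exactly, but along dimension 0, the array at index 0 has size 560 and the array at index 1 has size 559
```

```bash
python3 -m inch '[{"x":-1.3,"y":-1.3},{"x":-2.6,"y":-2.6},{"x":-2.6,"y":-2.6},{"x":-2.6,"y":-2.6},{"x":-2.6,"y":-2.6},{"x":-2.6,"y":-2.6},{"x":-2.6,"y":-2.6},{"x":-2.6,"y":-2.6},{"x":-2.6,"y":-2.6},{"x":-2.6,"y":-2.6},{"x":-2.6,"y":-2.6},{"x":-2.6,"y":-2.6}]' 20
python3 -m inch '[{"x":-2.6,"y":-2.6},{"x":-2.6,"y":-2.6},{"x":-2.6,"y":-2.6},{"x":-2.6,"y":-2.6},{"x":-2.6,"y":-2.6},{"x":-2.6,"y":-2.6},{"x":-0.9,"y":-1.9},{"yaw":1},{"yaw":1},{"yaw":1},{"yaw":1},{"yaw":1}]'
python3 -m inch '[{"yaw":1},{"yaw":1},{"yaw":1},{"yaw":1},{"yaw":1},{"yaw":1},{"yaw":0.9},{},{}]'
```

```text
invalid input
invalid input
invalid input
```

```bash
python3 -m inch '[{"x":-1.3,"y":-1.3,"z":0,"yaw":0,"gripper":1}]' 20;  python3 -m inch '[{"x":-1.3,"y":-1.3,"z":0,"yaw":0,"gripper":1}]'; python3 -m inch --help | head -20
```

```text
time_s: 0.18
ee_pos: [244.9, 507.5, 235.1]
ee_rot: [180.0, -0.1, 155.5]
force: [0.2, 0.1, -0.0]
gripper_width: 91.8
time_s: 0.27
ee_pos: [251.7, 488.3, 235.2]
ee_rot: [-179.9, -0.0, 155.5]
force: [0.6, 0.3, -0.7]
gripper_width: 91.3invalid input: not JSON, or not a number
```

```bash
python3 -m inch '[{"x":-2.6,"y":-2.6,"z":0,"yaw":0,"gripper":1},{"x":-2.6,"y":-2.6,"z":0,"yaw":0,"gripper":1},{"x":-2.6,"y":-2.6,"z":0,"yaw":0,"gripper":1},{"x":-2.6,"y":-2.6,"z":0,"yaw":0,"gripper":1},{"x":-2.6,"y":-2.6,"z":0,"yaw":0,"gripper":1},{"x":-2.6,"y":-2.6,"z":0,"yaw":0,"gripper":1},{"x":-2.6,"y":-2.6,"z":0,"yaw":0,"gripper":1},{"x":-2.6,"y":-2.6,"z":0,"yaw":0,"gripper":1},{"x":-2.6,"y":-2.6,"z":0,"yaw":0,"gripper":1},{"x":-2.6,"y":-2.6,"z":0,"yaw":0,"gripper":1},{"x":-2.6,"y":-2.6,"z":0,"yaw":0,"gripper":1},{"x":-2.6,"y":-2.6,"z":0,"yaw":0,"gripper":1}]'
python3 -m inch '[{"x":-2.6,"y":-2.6,"z":0,"yaw":0,"gripper":1},{"x":-2.6,"y":-2.6,"z":0,"yaw":0,"gripper":1},{"x":-2.6,"y":-2.6,"z":0,"yaw":0,"gripper":1},{"x":-2.6,"y":-2.6,"z":0,"yaw":0,"gripper":1},{"x":-2.3,"y":-3.2,"z":0,"yaw":0,"gripper":1},{"x":0,"y":0,"z":0,"yaw":1,"gripper":1},{"x":0,"y":0,"z":0,"yaw":1,"gripper":1},{"x":0,"y":0,"z":0,"yaw":1,"gripper":1},{"x":0,"y":0,"z":0,"yaw":1,"gripper":1},{"x":0,"y":0,"z":0,"yaw":1,"gripper":1},{"x":0,"y":0,"z":0,"yaw":1,"gripper":1},{"x":0,"y":0,"z":0,"yaw":1,"gripper":1}]'
python3 -m inch '[{"x":0,"y":0,"z":0,"yaw":1,"gripper":1},{"x":0,"y":0,"z":0,"yaw":1,"gripper":1},{"x":0,"y":0,"z":0,"yaw":1,"gripper":1},{"x":0,"y":0,"z":0,"yaw":1,"gripper":1},{"x":0,"y":0,"z":0,"yaw":0.9,"gripper":1},{"x":0,"y":0,"z":0,"yaw":0,"gripper":1},{"x":0,"y":0,"z":0,"yaw":0,"gripper":1}]'
```

```text
time_s: 1.27
ee_pos: [405.9, 73.2, 235.8]
ee_rot: [180.0, -0.0, 155.4]
force: [1.0, 1.0, -0.9]
gripper_width: 91.4
time_s: 2.27
ee_pos: [464.6, -101.4, 235.5]
ee_rot: [-180.0, -0.0, 120.2]
force: [-0.2, 0.0, 0.1]
gripper_width: 91.1
time_s: 2.85
ee_pos: [464.7, -101.4, 235.7]
ee_rot: [-180.0, -0.0, 96.0]
force: [-1.1, -0.0, -0.6]
gripper_width: 91.2
```

```bash
python3 -m inch '[{"x":0,"y":0,"z":2,"yaw":0,"gripper":1},{"x":0,"y":0,"z":3,"yaw":0,"gripper":1},{"x":0,"y":0,"z":3,"yaw":0,"gripper":1},{"x":0,"y":0,"z":2,"yaw":0,"gripper":1},{"x":0,"y":0,"z":0.5,"yaw":0,"gripper":1},{"x":0,"y":0,"z":0,"yaw":0,"gripper":1},{"x":0,"y":0,"z":0,"yaw":0,"gripper":-1},{"x":0,"y":0,"z":0,"yaw":0,"gripper":-1},{"x":0,"y":0,"z":0,"yaw":0,"gripper":-1},{"x":0,"y":0,"z":0,"yaw":0,"gripper":-1},{"x":0,"y":0,"z":0,"yaw":0,"gripper":-1},{"x":0,"y":0,"z":0,"yaw":0,"gripper":-1}]' 35
python3 -m inch '[{"x":0,"y":0,"z":0,"yaw":0,"gripper":-1},{"x":0,"y":0,"z":0,"yaw":0,"gripper":-1},{"x":0,"y":0,"z":0,"yaw":0,"gripper":-1},{"x":0,"y":0,"z":0,"yaw":0,"gripper":-1}]'
```

```text
time_s: 3.85
ee_pos: [465.1, -101.5, 131.4]
ee_rot: [179.9, 0.0, 95.9]
force: [0.5, -0.6, -0.2]
gripper_width: 54.0
time_s: 4.18
ee_pos: [464.9, -101.5, 130.9]
ee_rot: [-180.0, -0.0, 95.9]
force: [-0.1, -0.2, 0.6]
gripper_width: 27.4
```

```bash
python3 -m inch '[{"x":0,"y":0,"z":0,"yaw":0,"gripper":-1},{"x":0,"y":0,"z":0,"yaw":0,"gripper":-1},{"x":0,"y":0,"z":0,"yaw":0,"gripper":-1},{"x":0,"y":0,"z":0,"yaw":0,"gripper":-1}]'
python3 -m inch '[{"x":0,"y":0,"z":-0.5,"yaw":0,"gripper":-1},{"x":0,"y":0,"z":-1.5,"yaw":0,"gripper":-1},{"x":0,"y":0,"z":-2.5,"yaw":0,"gripper":-1},{"x":0,"y":0,"z":-3,"yaw":0,"gripper":-1},{"x":0,"y":0,"z":-3,"yaw":0,"gripper":-1},{"x":0,"y":0,"z":-2.5,"yaw":0,"gripper":-1},{"x":0,"y":0,"z":-1.5,"yaw":0,"gripper":-1},{"x":0,"y":0,"z":-0.5,"yaw":0,"gripper":-1},{"x":0,"y":0,"z":0,"yaw":0,"gripper":-1},{"x":0,"y":0,"z":0,"yaw":0,"gripper":-1}]'
python3 - <<'E'
from h import *
from workcell import cams,telemetry
import pickle
s=cams.grab_frame("scene");t=cams.grab_frame("top");st=telemetry.state();p=st["ee_pos"];print(p,st["ee_rot"],st["force"],st["gripper_width"])
pickle.dump((s,t,p),open("hold.pkl","wb"))
u,v=proj(s,p-[0,0,60]).astype(int);o=cv2.resize(s["pixels"][v-70:v+70,u-40:u+40],None,fx=4,fy=4,interpolation=3)
a=cv2.resize(pickle.load(open("top.pkl","rb"))["pixels"][245:285,188:228],None,fx=10,fy=10,interpolation=3)
c=np.zeros((560,740,3),np.uint8);c[:,:320]=o;c[:400,330:730]=a;print("crop origin",u-40,v-70)
cv2.imwrite("pics/hold.png",c[:,:,::-1])
E
```

```text
time_s: 4.52
ee_pos: [464.8, -101.5, 130.9]
ee_rot: [-180.0, -0.0, 95.9]
force: [-0.0, 0.3, -0.2]
gripper_width: 23.6
time_s: 5.35
ee_pos: [464.3, -101.3, 280.0]
ee_rot: [-179.9, -0.0, 95.9]
force: [-0.7, -0.0, -1.1]
gripper_width: 23.8
[ 464.04766732 -101.2532421   279.32893457] [-1.79819491e+02 -7.02850411e-02  9.59308534e+01] [-0.43135781  0.4263134  -2.76895914] 24.291173099428576
crop origin 265 103
```

View pics/hold.png

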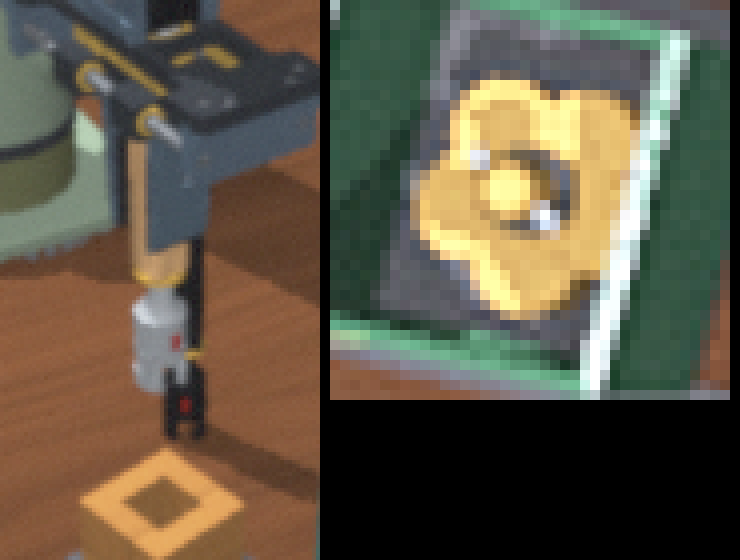

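The held key's red mark and slot are on the right of the socket (309,189), so key +x is at about 6° in the world. The well crop shows both pin ends either side of the stem at about (203,260.5) and (209,266.5), so the pin lies at about 48° — a hint to check by feel.

```bash
python3 - <<'E'
from h import *;import pickle
s,t,p=pickle.load(open("hold.pkl","rb"));t0=pickle.load(open("top.pkl","rb"))
print("stem",ray(t0,(205.35,263.85),70),ray(t0,(205.8,263.5),70),"pin ends",ray(t0,(202.55,260.55),58),ray(t0,(209.05,266.35),58))
I=cv2.resize(t0["pixels"][255:272,197:214],None,fx=10,fy=10,interpolation=3);H=cv2.cvtColor(I,cv2.COLOR_RGB2HSV)
g=(H[...,0]>10)&(H[...,0]<32)&(H[...,2]>235);
n,l,st,ce=cv2.connectedComponentsWithStats(g.astype(np.uint8))
for i in range(1,n):
    if st[i,4]>150: print(st[i],(ce[i]+.5)/10-.5+[197,255])
# socket in scene: grey mask
u,v=proj(s,p-[0,0,113]);print("expected socket mid (z 10 above rim)",u,v)
S=s["pixels"].astype(int);
for r in range(int(v)-8,int(v)+9,2):
    row=S[r,int(u)-14:int(u)+14];print(r,''.join('#' if (abs(q[0]-q[2])<28 and q.sum()>270) else 'k' if q.sum()<150 else '.' for q in row),int(u)-14)
E
```

```text
stem [500.1 185.   70. ] [500.9 183.9  70. ] pin ends [508.9 194.7  58. ] [494.2 178.6  58. ]
[  20    0   50   70 1800] [200.94444444 258.11111111]
[ 100    0   70   60 2800] [210.17857143 257.        ]
[  60   70   50   40 1800] [205.22222222 263.5       ]
[160  70  10  40 400] [213.  263.5]
[   0   90   80   80 2400] [199.91666667 268.58333333]
expected socket mid (z 10 above rim) 305.5 193.1
185 ........############..kk.... 291
187 ........#########..#..kk.... 291
189 ........#########..##.kk.... 291
191 ........############........ 291
193 ........#############....... 291
195 .......#########.####.kk.... 291
197 ........#######.k.###.kkk... 291
199 .........######..k...kkkk... 291
201 ..............#.kkkkkkkkk... 291
```

```bash
python3 -m inch '[{"x":1.5,"y":0.35,"z":0,"yaw":0,"gripper":-1},{"x":3,"y":0.7,"z":0,"yaw":0,"gripper":-1},{"x":3,"y":0.7,"z":0,"yaw":0,"gripper":-1},{"x":3,"y":0.7,"z":0,"yaw":0,"gripper":-1},{"x":3,"y":0.7,"z":0,"yaw":0,"gripper":-1},{"x":3,"y":0.7,"z":0,"yaw":0,"gripper":-1},{"x":3,"y":0.7,"z":0,"yaw":0,"gripper":-1},{"x":3,"y":0.7,"z":0,"yaw":0,"gripper":-1},{"x":3,"y":0.7,"z":0,"yaw":0,"gripper":-1},{"x":2.65,"y":0.6,"z":0,"yaw":0,"gripper":-1},{"x":0,"y":0,"z":0,"yaw":-1,"gripper":-1},{"x":0,"y":0,"z":0,"yaw":-1,"gripper":-1}]'
python3 -m inch '[{"x":0,"y":0,"z":0,"yaw":-1,"gripper":-1},{"x":0,"y":0,"z":0,"yaw":-1,"gripper":-1},{"x":0,"y":0,"z":0,"yaw":-1,"gripper":-1},{"x":0,"y":0,"z":0,"yaw":-1,"gripper":-1},{"x":0,"y":0,"z":0,"yaw":-1,"gripper":-1},{"x":0,"y":0,"z":0,"yaw":-1,"gripper":-1},{"x":0,"y":0,"z":0,"yaw":-0.4,"gripper":-1},{"x":0,"y":0,"z":0,"yaw":0,"gripper":-1},{"x":0,"y":0,"z":0,"yaw":0,"gripper":-1},{"x":0,"y":0,"z":0,"yaw":0,"gripper":-1},{"x":0,"y":0,"z":0,"yaw":0,"gripper":-1},{"x":0,"y":0,"z":0,"yaw":0,"gripper":-1}]'
python3 - <<'E'
from workcell import telemetry;s=telemetry.state();print(s["force"],s["torque"],s["ee_pos"],s["ee_rot"],s["qpos"])
E
```

```text
time_s: 6.45
ee_pos: [500.4, 186.8, 279.0]
ee_rot: [-179.8, 0.0, 106.3]
force: [0.2, 0.2, -2.1]
gripper_width: 23.7
time_s: 7.45
ee_pos: [500.9, 185.3, 280.7]
ee_rot: [-180.0, -0.0, 137.9]
force: [0.3, 0.3, -1.4]
gripper_width: 23.8
[ 0.29208429  0.26989894 -1.43611477] [-0.05107862  0.00853267  0.01997261] [500.91196487 185.25625437 280.74620463] [-1.79983024e+02 -1.17026808e-02  1.37909692e+02] [ 1.90612692e+01  1.31433247e+01  9.04052552e+01  2.11846875e-03
  7.64719356e+01 -2.88489204e+01]
```

```bash
python3 -m inch '[{"x":0,"y":0,"z":1,"yaw":0,"gripper":-1},{"x":0,"y":0,"z":2,"yaw":0,"gripper":-1},{"x":0,"y":0,"z":2,"yaw":0,"gripper":-1},{"x":0,"y":0,"z":2,"yaw":0,"gripper":-1},{"x":0,"y":0,"z":0.8,"yaw":0,"gripper":-1},{"x":0,"y":0,"z":0,"yaw":0,"gripper":-1},{"x":0,"y":0,"z":0,"yaw":0,"gripper":-1},{"x":0,"y":0,"z":0,"yaw":0,"gripper":-1}]'
python3 -m inch '[{"x":0,"y":0,"z":0.3,"yaw":0,"gripper":-1},{"x":0,"y":0,"z":0.3,"yaw":0,"gripper":-1},{"x":0,"y":0,"z":0.2,"yaw":0,"gripper":-1},{"x":0,"y":0,"z":0,"yaw":0,"gripper":-1},{"x":0,"y":0,"z":0,"yaw":0,"gripper":-1}]'
```

```text
time_s: 8.12
ee_pos: [501.7, 185.6, 204.0]
ee_rot: [179.9, 0.1, 137.9]
force: [-0.6, 0.3, -2.1]
gripper_width: 24.0
time_s: 8.53
ee_pos: [500.9, 185.3, 194.9]
ee_rot: [180.0, -0.0, 137.9]
force: [0.3, -0.1, -2.3]
gripper_width: 23.6
```

```bash
python3 -m inch '[{"x":0,"y":0,"z":0.1,"yaw":0,"gripper":-1},{"x":0,"y":0,"z":0.1,"yaw":0,"gripper":-1},{"x":0,"y":0,"z":0,"yaw":0,"gripper":-1}]'
python3 -m inch '[{"x":0,"y":0,"z":0.1,"yaw":0,"gripper":-1},{"x":0,"y":0,"z":0.1,"yaw":0,"gripper":-1},{"x":0,"y":0,"z":0,"yaw":0,"gripper":-1}]'
```

```text
time_s: 8.78
ee_pos: [500.9, 185.2, 192.8]
ee_rot: [-180.0, -0.0, 137.9]
force: [-0.0, -0.3, -1.5]
gripper_width: 23.7
time_s: 9.03
ee_pos: [500.8, 185.3, 190.7]
ee_rot: [-180.0, -0.0, 137.9]
force: [0.0, -0.4, -3.0]
gripper_width: 23.9
```

```bash
python3 -m inch '[{"x":0,"y":0,"z":0.2,"yaw":0,"gripper":-1},{"x":0,"y":0,"z":0.2,"yaw":0,"gripper":-1},{"x":0,"y":0,"z":0.1,"yaw":0,"gripper":-1},{"x":0,"y":0,"z":0,"yaw":0,"gripper":-1}]'
python3 -m inch '[{"x":0,"y":0,"z":0.1,"yaw":0,"gripper":-1},{"x":0,"y":0,"z":0.1,"yaw":0,"gripper":-1},{"x":0,"y":0,"z":0,"yaw":0,"gripper":-1}]'
python3 -m inch '[{"x":0,"y":0,"z":0.1,"yaw":0,"gripper":-1},{"x":0,"y":0,"z":0,"yaw":0,"gripper":-1},{"x":0,"y":0,"z":0,"yaw":0,"gripper":-1}]'
```

```text
time_s: 9.37
ee_pos: [500.8, 185.2, 185.6]
ee_rot: [-180.0, -0.0, 137.9]
force: [0.4, 0.7, -2.5]
gripper_width: 23.8
time_s: 9.62
ee_pos: [500.8, 185.3, 183.8]
ee_rot: [-180.0, -0.0, 137.9]
force: [0.2, 0.7, -2.0]
gripper_width: 23.5
time_s: 9.87
ee_pos: [500.9, 185.3, 182.9]
ee_rot: [180.0, -0.0, 137.9]
force: [0.4, 0.1, -2.3]
gripper_width: 24.0
```

```bash
python3 -m inch '[{"x":0,"y":0,"z":0.1,"yaw":0,"gripper":-1},{"x":0,"y":0,"z":0,"yaw":0,"gripper":-1},{"x":0,"y":0,"z":0,"yaw":0,"gripper":-1}]'
python3 -m inch '[{"x":0,"y":0,"z":0.1,"yaw":0,"gripper":-1},{"x":0,"y":0,"z":0,"yaw":0,"gripper":-1},{"x":0,"y":0,"z":0,"yaw":0,"gripper":-1}]'
```

```text
time_s: 10.12
ee_pos: [500.9, 185.3, 181.9]
ee_rot: [180.0, -0.0, 137.9]
force: [0.3, -0.5, -1.4]
gripper_width: 23.8
time_s: 10.37
ee_pos: [500.9, 185.3, 180.9]
ee_rot: [180.0, -0.0, 137.9]
force: [-0.3, 0.1, -3.2]
gripper_width: 23.9
```

```bash
python3 -m inch '[{"x":0,"y":0,"z":0.2,"yaw":0,"gripper":-1},{"x":0,"y":0,"z":0.2,"yaw":0,"gripper":-1},{"x":0,"y":0,"z":0.1,"yaw":0,"gripper":-1},{"x":0,"y":0,"z":0,"yaw":0,"gripper":-1}]'
python3 -m inch '[{"x":0,"y":0,"z":0.2,"yaw":0,"gripper":-1},{"x":0,"y":0,"z":0.2,"yaw":0,"gripper":-1},{"x":0,"y":0,"z":0.1,"yaw":0,"gripper":-1},{"x":0,"y":0,"z":0,"yaw":0,"gripper":-1}]'
python3 -m inch '[{"x":0,"y":0,"z":0.1,"yaw":0,"gripper":-1},{"x":0,"y":0,"z":0.1,"yaw":0,"gripper":-1},{"x":0,"y":0,"z":0,"yaw":0,"gripper":-1}]'
```

```text
time_s: 10.7
ee_pos: [500.7, 185.2, 175.5]
ee_rot: [-180.0, -0.0, 137.9]
force: [0.4, -0.1, -1.4]
gripper_width: 23.5
time_s: 11.03
ee_pos: [500.8, 185.2, 170.6]
ee_rot: [-180.0, -0.0, 137.9]
force: [-0.1, 0.7, -2.1]
gripper_width: 23.9
time_s: 11.28
ee_pos: [500.9, 185.3, 168.8]
ee_rot: [-180.0, -0.0, 137.9]
force: [0.5, -0.1, -2.4]
gripper_width: 23.5
```

```bash
python3 -m inch '[{"x":0,"y":0,"z":0.1,"yaw":0,"gripper":-1},{"x":0,"y":0,"z":0,"yaw":0,"gripper":-1},{"x":0,"y":0,"z":0,"yaw":0,"gripper":-1}]'
python3 -m inch '[{"x":0,"y":0,"z":0,"yaw":0.8,"gripper":-1},{"x":0,"y":0,"z":0,"yaw":0.8,"gripper":-1},{"x":0,"y":0,"z":0,"yaw":0.8,"gripper":-1},{"x":0,"y":0,"z":0,"yaw":0.8,"gripper":-1},{"x":0,"y":0,"z":0,"yaw":0.8,"gripper":-1},{"x":0,"y":0,"z":0,"yaw":0,"gripper":-1}]'
python3 -c "
from workcell import telemetry as t;print(t.state()['torque'])"
```

```text
time_s: 11.53
ee_pos: [501.0, 185.3, 167.9]
ee_rot: [180.0, -0.0, 137.9]
force: [0.2, -0.1, -2.2]
gripper_width: 23.6
time_s: 12.03
ee_pos: [501.0, 185.3, 168.0]
ee_rot: [180.0, -0.0, 117.9]
force: [-0.3, -0.2, -1.8]
gripper_width: 24.2
[-0.0712954  -0.02117369  0.01904408]
```

```bash
python3 -m inch '[{"x":0,"y":0,"z":0,"yaw":0.8,"gripper":-1},{"x":0,"y":0,"z":0,"yaw":0.8,"gripper":-1},{"x":0,"y":0,"z":0,"yaw":0.8,"gripper":-1},{"x":0,"y":0,"z":0,"yaw":0.8,"gripper":-1},{"x":0,"y":0,"z":0,"yaw":0,"gripper":-1}]'
python3 -c "
from workcell import telemetry as t;print(t.state()['torque'])"
```

```text
time_s: 12.45
ee_pos: [501.0, 185.3, 168.0]
ee_rot: [180.0, -0.0, 102.0]
force: [-0.2, -0.3, -3.0]
gripper_width: 23.8
[-0.04843028  0.06044051 -0.00292573]
```

```bash
python3 -m inch '[{"x":0,"y":0,"z":0,"yaw":0.8,"gripper":-1},{"x":0,"y":0,"z":0,"yaw":0.8,"gripper":-1},{"x":0,"y":0,"z":0,"yaw":0.8,"gripper":-1},{"x":0,"y":0,"z":0,"yaw":0.8,"gripper":-1},{"x":0,"y":0,"z":0,"yaw":0.4,"gripper":-1},{"x":0,"y":0,"z":0,"yaw":0,"gripper":-1}]'
python3 -c "
from workcell import telemetry as t;print(t.state()['torque'])"
python3 -m inch '[{"x":0,"y":0,"z":0,"yaw":0.4,"gripper":-1},{"x":0,"y":0,"z":0,"yaw":0,"gripper":-1},{"x":0,"y":0,"z":0,"yaw":0,"gripper":-1}]'
python3 -c "
from workcell import telemetry as t;print(t.state()['torque'])"
```

```text
time_s: 12.95
ee_pos: [501.0, 185.3, 168.0]
ee_rot: [180.0, -0.0, 84.1]
force: [0.8, -1.0, -1.9]
gripper_width: 23.8
[-0.0947086  -0.03335564  0.006374  ]
time_s: 13.2
ee_pos: [501.0, 185.3, 168.0]
ee_rot: [180.0, -0.0, 82.1]
force: [0.5, 0.5, -2.4]
gripper_width: 23.7
[-0.07618871  0.05074725 -0.00907608]
```

```bash
python3 -m inch '[{"x":0,"y":0,"z":-0.1,"yaw":0,"gripper":-1},{"x":0,"y":0,"z":-0.1,"yaw":0,"gripper":-1},{"x":0,"y":0,"z":-0.1,"yaw":0,"gripper":-1},{"x":0,"y":0,"z":-0.1,"yaw":0,"gripper":-1},{"x":0,"y":0,"z":-0.1,"yaw":0,"gripper":-1},{"x":0,"y":0,"z":-0.1,"yaw":0,"gripper":-1},{"x":0,"y":0,"z":-0.1,"yaw":0,"gripper":-1},{"x":0,"y":0,"z":-0.1,"yaw":0,"gripper":-1},{"x":0,"y":0,"z":0,"yaw":0,"gripper":-1},{"x":0,"y":0,"z":0,"yaw":0,"gripper":-1}]'
python3 -c "
from workcell import telemetry as t;print(t.state()['torque'])"
```

```text
time_s: 14.03
ee_pos: [501.0, 185.3, 176.0]
ee_rot: [180.0, -0.0, 81.9]
force: [-0.2, -0.3, -7.0]
gripper_width: 23.8
[-0.11812967  0.09634783  0.02399057]
```

```bash
python3 -m inch '[{"x":0,"y":0,"z":-0.4,"yaw":0,"gripper":-1},{"x":0,"y":0,"z":-0.8,"yaw":0,"gripper":-1},{"x":0,"y":0,"z":-1.2,"yaw":0,"gripper":-1},{"x":0,"y":0,"z":-1.2,"yaw":0,"gripper":-1},{"x":0,"y":0,"z":-1.2,"yaw":0,"gripper":-1},{"x":0,"y":0,"z":-1.2,"yaw":0,"gripper":-1},{"x":0,"y":0,"z":-1.2,"yaw":0,"gripper":-1},{"x":0,"y":0,"z":-1.2,"yaw":0,"gripper":-1},{"x":0,"y":0,"z":-1.2,"yaw":0,"gripper":-1},{"x":0,"y":0,"z":-1.2,"yaw":0,"gripper":-1},{"x":0,"y":0,"z":-1.2,"yaw":0,"gripper":-1},{"x":0,"y":0,"z":-1.0,"yaw":0,"gripper":-1}]'
python3 -m inch '[{"x":0,"y":0,"z":-0.6,"yaw":0,"gripper":-1},{"x":0,"y":0,"z":-0.2,"yaw":0,"gripper":-1},{"x":0,"y":0,"z":0,"yaw":0,"gripper":-1},{"x":0,"y":0,"z":0,"yaw":0,"gripper":-1}]'
python3 - <<'E'
from h import *
from workcell import cams,telemetry
s=cams.grab_frame("scene");st=telemetry.state();p=st["ee_pos"];print(p,st["ee_rot"],st["force"],st["qpos"].round(1))
u,v=proj(s,p-[0,0,100]).astype(int);o=cv2.resize(s["pixels"][v-60:v+80,u-60:u+60],None,fx=4,fy=4,interpolation=3)
print(u-60,v-60);cv2.imwrite("pics/hang.png",o[:,:,::-1])
E
```

```text
time_s: 15.03
ee_pos: [501.0, 185.3, 307.6]
ee_rot: [179.9, -0.0, 81.9]
force: [0.1, -0.2, -6.6]
gripper_width: 24.0
time_s: 15.37
ee_pos: [500.6, 185.2, 313.4]
ee_rot: [-179.9, 0.0, 81.9]
force: [-0.0, 0.2, -7.5]
gripper_width: 23.8
[500.55698438 185.15073888 313.13300966] [-1.79910752e+02  4.21546078e-02  8.19345345e+01] [-0.32342223 -0.63174882 -6.90209389] [19.1 12.3 86.9  0.  80.9 27.1]
358 89
```

View pics/hang.png

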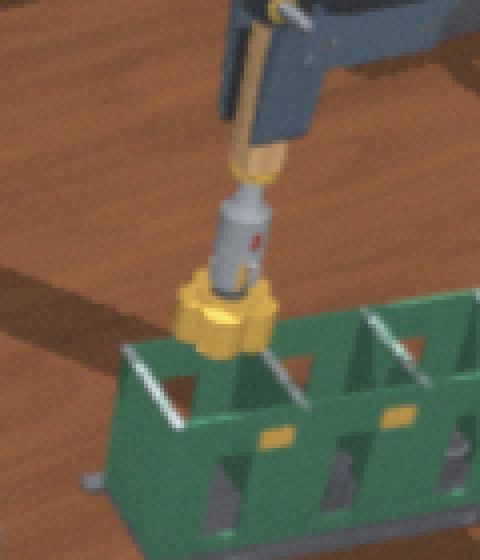

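The picture shows the brass die hanging from the key (scene about 415,167), clear above the rack rim. Next I carry it to the pad.

```bash
python3 -m inch '[{"x":-0.6,"y":0.09,"z":0,"yaw":0,"gripper":-1},{"x":-1.2,"y":0.18,"z":0,"yaw":0,"gripper":-1},{"x":-1.8,"y":0.27,"z":0,"yaw":0,"gripper":-1},{"x":-2.4,"y":0.36,"z":0,"yaw":0,"gripper":-1},{"x":-2.6,"y":0.39,"z":0,"yaw":0,"gripper":-1},{"x":-2.6,"y":0.39,"z":0,"yaw":0,"gripper":-1},{"x":-2.6,"y":0.39,"z":0,"yaw":0,"gripper":-1},{"x":-2.6,"y":0.39,"z":0,"yaw":0,"gripper":-1},{"x":-2.6,"y":0.39,"z":0,"yaw":0,"gripper":-1},{"x":-2.6,"y":0.39,"z":0,"yaw":0,"gripper":-1},{"x":-2.6,"y":0.39,"z":0,"yaw":0,"gripper":-1},{"x":-2.6,"y":0.39,"z":0,"yaw":0,"gripper":-1}]'
python3 -m inch '[{"x":-2.6,"y":0.39,"z":0,"yaw":0,"gripper":-1},{"x":-2.6,"y":0.39,"z":0,"yaw":0,"gripper":-1},{"x":-2.6,"y":0.39,"z":0,"yaw":0,"gripper":-1},{"x":-2.6,"y":0.39,"z":0,"yaw":0,"gripper":-1},{"x":-2.6,"y":0.39,"z":0,"yaw":0,"gripper":-1},{"x":-2.6,"y":0.39,"z":0,"yaw":0,"gripper":-1},{"x":-2.6,"y":0.39,"z":0,"yaw":0,"gripper":-1},{"x":-2.6,"y":0.39,"z":0,"yaw":0,"gripper":-1},{"x":-2.4,"y":0.36,"z":0,"yaw":0,"gripper":-1},{"x":-1.8,"y":0.27,"z":0,"yaw":0,"gripper":-1},{"x":-1.0,"y":0.15,"z":0,"yaw":0,"gripper":-1},{"x":-0.5,"y":0.07,"z":0,"yaw":0,"gripper":-1}]'
python3 -m inch '[{"x":0,"y":0,"z":0,"yaw":0,"gripper":-1},{"x":0,"y":0,"z":0,"yaw":0,"gripper":-1},{"x":0,"y":0,"z":0,"yaw":0,"gripper":-1},{"x":0,"y":0,"z":0,"yaw":0,"gripper":-1}]'
```

```text
time_s: 16.42
ee_pos: [502.2, -88.0, 313.8]
ee_rot: [-180.0, 0.0, 81.9]
force: [0.5, -0.1, -7.0]
gripper_width: 24.0
time_s: 17.42
ee_pos: [504.7, -355.3, 313.4]
ee_rot: [-180.0, -0.0, 81.8]
force: [0.8, -0.1, -7.6]
gripper_width: 23.5
time_s: 17.75
ee_pos: [505.4, -352.4, 314.2]
ee_rot: [180.0, -0.0, 82.0]
force: [-0.2, 1.0, -6.2]
gripper_width: 23.9
```

```bash
python3 -m inch '[{"x":0,"y":0,"z":0.5,"yaw":0,"gripper":-1},{"x":0,"y":0,"z":1,"yaw":0,"gripper":-1},{"x":0,"y":0,"z":1.5,"yaw":0,"gripper":-1},{"x":0,"y":0,"z":1.5,"yaw":0,"gripper":-1},{"x":0,"y":0,"z":1.5,"yaw":0,"gripper":-1},{"x":0,"y":0,"z":1.5,"yaw":0,"gripper":-1},{"x":0,"y":0,"z":1.5,"yaw":0,"gripper":-1},{"x":0,"y":0,"z":1.5,"yaw":0,"gripper":-1},{"x":0,"y":0,"z":1.5,"yaw":0,"gripper":-1},{"x":0,"y":0,"z":1,"yaw":0,"gripper":-1},{"x":0,"y":0,"z":0.5,"yaw":0,"gripper":-1},{"x":0,"y":0,"z":0,"yaw":0,"gripper":-1}]'
python3 -m inch '[{"x":0,"y":0,"z":0,"yaw":0,"gripper":-1},{"x":0,"y":0,"z":0.1,"yaw":0,"gripper":-1},{"x":0,"y":0,"z":0.1,"yaw":0,"gripper":-1},{"x":0,"y":0,"z":0,"yaw":0,"gripper":-1},{"x":0,"y":0,"z":0,"yaw":0,"gripper":-1}]'
python3 - <<'E'
from h import *
from workcell import cams,telemetry
s=cams.grab_frame("scene");st=telemetry.state();p=st["ee_pos"];print(p,st["force"])
u,v=proj(s,p-[0,0,130]).astype(int);o=cv2.resize(s["pixels"][v-70:v+60,u-65:u+65],None,fx=4,fy=4,interpolation=3)
print(u-65,v-70);cv2.imwrite("pics/pad.png",o[:,:,::-1])
E
```

```text
time_s: 18.75
ee_pos: [504.6, -353.0, 177.2]
ee_rot: [-179.8, -0.1, 81.9]
force: [-1.1, -0.4, -6.3]
gripper_width: 23.8
time_s: 19.17
ee_pos: [505.4, -353.7, 177.4]
ee_rot: [180.0, 0.0, 81.9]
force: [0.1, -0.0, -7.3]
gripper_width: 24.1
[ 505.347613   -353.71171679  177.29339598] [ 0.35297264 -0.03711679 -6.99246925]
149 210
```

View pics/pad.png

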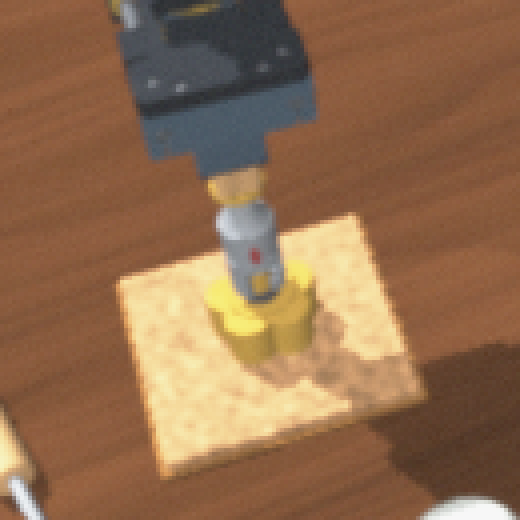

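The die hangs over the pad, its base at about (262,335) in the crop against the pad centre at about (268,340). It is centred to a few mm. Next I lower it gently.

```bash
python3 -m inch '[{"x":0,"y":0,"z":0.1,"yaw":0,"gripper":-1},{"x":0,"y":0,"z":0.1,"yaw":0,"gripper":-1},{"x":0,"y":0,"z":0.1,"yaw":0,"gripper":-1},{"x":0,"y":0,"z":0.05,"yaw":0,"gripper":-1},{"x":0,"y":0,"z":0.05,"yaw":0,"gripper":-1},{"x":0,"y":0,"z":0,"yaw":0,"gripper":-1}]'
python3 -m inch '[{"x":0,"y":0,"z":0.05,"yaw":0,"gripper":-1},{"x":0,"y":0,"z":0.05,"yaw":0,"gripper":-1},{"x":0,"y":0,"z":0.05,"yaw":0,"gripper":-1},{"x":0,"y":0,"z":0.05,"yaw":0,"gripper":-1},{"x":0,"y":0,"z":0,"yaw":0,"gripper":-1},{"x":0,"y":0,"z":0,"yaw":0,"gripper":-1}]'
python3 -m inch '[{"x":0,"y":0,"z":0.05,"yaw":0,"gripper":-1},{"x":0,"y":0,"z":0,"yaw":0,"gripper":-1},{"x":0,"y":0,"z":0,"yaw":0,"gripper":-1}]'
```

```text
time_s: 19.72
ee_pos: [505.2, -353.6, 172.8]
ee_rot: [-180.0, -0.0, 81.9]
force: [-0.1, -0.1, -7.6]
gripper_width: 24.0
time_s: 20.22
ee_pos: [505.5, -353.8, 171.4]
ee_rot: [179.9, 0.0, 81.9]
force: [-1.0, 0.6, -2.0]
gripper_width: 23.9
time_s: 20.47
ee_pos: [505.3, -353.7, 170.4]
ee_rot: [180.0, -0.0, 81.9]
force: [0.1, -0.2, -1.6]
gripper_width: 23.8
```

```bash
python3 -m inch '[{"x":0,"y":0,"z":0,"yaw":-0.5,"gripper":-1},{"x":0,"y":0,"z":0,"yaw":-0.9,"gripper":-1},{"x":0,"y":0,"z":0,"yaw":-0.9,"gripper":-1},{"x":0,"y":0,"z":0,"yaw":-0.9,"gripper":-1},{"x":0,"y":0,"z":0,"yaw":-0.9,"gripper":-1},{"x":0,"y":0,"z":0,"yaw":-0.9,"gripper":-1},{"x":0,"y":0,"z":0,"yaw":-0.9,"gripper":-1},{"x":0,"y":0,"z":0,"yaw":-0.9,"gripper":-1},{"x":0,"y":0,"z":0,"yaw":-0.9,"gripper":-1},{"x":0,"y":0,"z":0,"yaw":-0.9,"gripper":-1},{"x":0,"y":0,"z":0,"yaw":-0.9,"gripper":-1},{"x":0,"y":0,"z":0,"yaw":-0.9,"gripper":-1}]'
python3 -m inch '[{"x":0,"y":0,"z":0,"yaw":-0.9,"gripper":-1},{"x":0,"y":0,"z":0,"yaw":-0.8,"gripper":-1},{"x":0,"y":0,"z":0,"yaw":0,"gripper":-1},{"x":0,"y":0,"z":0,"yaw":0,"gripper":-1}]'
python3 -c "
from workcell import telemetry as t;print(t.state()['torque'],t.state()['qpos'])"
python3 -m inch '[{"x":0,"y":0,"z":-0.1,"yaw":0,"gripper":-1},{"x":0,"y":0,"z":-0.1,"yaw":0,"gripper":-1},{"x":0,"y":0,"z":-0.1,"yaw":0,"gripper":-1},{"x":0,"y":0,"z":-0.1,"yaw":0,"gripper":-1},{"x":0,"y":0,"z":0,"yaw":0,"gripper":-1},{"x":0,"y":0,"z":0,"yaw":0,"gripper":-1}]'
```

```text
time_s: 21.47
ee_pos: [505.3, -353.7, 170.4]
ee_rot: [180.0, 0.0, 134.2]
force: [0.3, 0.1, -1.5]
gripper_width: 23.9
time_s: 21.8
ee_pos: [505.3, -353.6, 170.4]
ee_rot: [180.0, -0.0, 142.3]
force: [-0.2, -0.0, -2.2]
gripper_width: 24.2
[-0.038518   -0.02748312  0.04145921] [-3.60603438e+01  2.46384468e+01  8.95950667e+01  9.02026771e-03
  6.57671031e+01 -8.83913039e+01]
time_s: 22.3
ee_pos: [505.3, -353.7, 174.5]
ee_rot: [180.0, 0.0, 142.4]
force: [-0.6, -0.4, -1.8]
gripper_width: 23.6
```

```bash
python3 -m inch '[{"x":0,"y":0,"z":-0.15,"yaw":0,"gripper":-1},{"x":0,"y":0,"z":-0.15,"yaw":0,"gripper":-1},{"x":0,"y":0,"z":-0.15,"yaw":0,"gripper":-1},{"x":0,"y":0,"z":-0.15,"yaw":0,"gripper":-1},{"x":0,"y":0,"z":0,"yaw":0,"gripper":-1}]'
python3 -m inch '[{"x":0,"y":0,"z":-0.2,"yaw":0,"gripper":-1},{"x":0,"y":0,"z":-0.3,"yaw":0,"gripper":-1},{"x":0,"y":0,"z":-0.3,"yaw":0,"gripper":-1},{"x":0,"y":0,"z":-0.3,"yaw":0,"gripper":-1},{"x":0,"y":0,"z":-0.5,"yaw":0,"gripper":-1},{"x":0,"y":0,"z":-1,"yaw":0,"gripper":-1},{"x":0,"y":0,"z":-2,"yaw":0,"gripper":-1},{"x":0,"y":0,"z":-2,"yaw":0,"gripper":-1},{"x":0,"y":0,"z":-2,"yaw":0,"gripper":-1},{"x":0,"y":0,"z":-1,"yaw":0,"gripper":-1},{"x":0,"y":0,"z":0,"yaw":0,"gripper":-1},{"x":0,"y":0,"z":0,"yaw":0,"gripper":-1}]'
```

```text
time_s: 22.72
ee_pos: [505.4, -353.8, 180.9]
ee_rot: [180.0, 0.0, 142.4]
force: [-0.1, -0.3, -2.2]
gripper_width: 24.1
time_s: 23.72
ee_pos: [505.2, -353.6, 276.7]
ee_rot: [180.0, 0.0, 142.4]
force: [0.0, -0.2, -3.2]
gripper_width: 23.9
```

```bash
python3 -m inch '[{"x":0,"y":0,"z":0,"yaw":0.8,"gripper":-1},{"x":0,"y":0,"z":0,"yaw":1,"gripper":-1},{"x":0,"y":0,"z":0,"yaw":1,"gripper":-1},{"x":0,"y":0,"z":0,"yaw":1,"gripper":-1},{"x":0,"y":0,"z":0,"yaw":1,"gripper":-1},{"x":0,"y":0,"z":0,"yaw":1,"gripper":-1},{"x":0,"y":0,"z":0,"yaw":1,"gripper":-1},{"x":0,"y":0,"z":0,"yaw":1,"gripper":-1},{"x":0,"y":0,"z":0,"yaw":1,"gripper":-1},{"x":0,"y":0,"z":0,"yaw":0.5,"gripper":-1},{"x":0,"y":0,"z":0,"yaw":0,"gripper":-1}]'
python3 -m inch '[{"x":1.5,"y":-0.08,"z":0,"yaw":0,"gripper":-1},{"x":2.5,"y":-0.13,"z":0,"yaw":0,"gripper":-1},{"x":3,"y":-0.16,"z":0,"yaw":0,"gripper":-1},{"x":3,"y":-0.16,"z":0,"yaw":0,"gripper":-1},{"x":3,"y":-0.16,"z":0,"yaw":0,"gripper":-1},{"x":3,"y":-0.16,"z":0,"yaw":0,"gripper":-1},{"x":3,"y":-0.16,"z":0,"yaw":0,"gripper":-1},{"x":3,"y":-0.16,"z":0,"yaw":0,"gripper":-1},{"x":2.2,"y":-0.12,"z":0,"yaw":0,"gripper":-1},{"x":1.3,"y":-0.08,"z":0,"yaw":0,"gripper":-1},{"x":0,"y":0,"z":0,"yaw":0,"gripper":-1},{"x":0,"y":0,"z":0,"yaw":0,"gripper":-1}]'
python3 -m inch '[{"x":0,"y":0,"z":0,"yaw":0,"gripper":-1},{"x":0,"y":0,"z":0,"yaw":0,"gripper":-1}]'
python3 - <<'E'
from h import *
from workcell import cams,telemetry
s=cams.grab_frame("scene");t=cams.grab_frame("top");st=telemetry.state();p=st["ee_pos"];print(p,st["force"])
u,v=proj(s,p-[0,0,140]).astype(int);o=cv2.resize(s["pixels"][v-60:v+60,u-50:u+50],None,fx=4,fy=4,interpolation=3)
a=cv2.resize(s["pixels"][230:340,165:265],None,fx=3.8,fy=3.8,interpolation=3)
c=np.zeros((480,790,3),np.uint8);c[:,:400]=o;c[:a.shape[0],405:405+a.shape[1]]=a
print(u-50,v-60);cv2.imwrite("pics/back.png",c[:,:,::-1])
H=cv2.cvtColor(t["pixels"],cv2.COLOR_RGB2HSV)[225:295,390:455].astype(int)
b=big((H[...,0]>14)&(H[...,1]>110)&(H[...,2]>110))[0];b=b;M=cv2.moments(b);print("die top view",cv2.contourArea(b),ray(t,(M['m10']/M['m00']+390,M['m01']/M['m00']+225),40),proj(t,[505.3,-353.7,40]))
E
```

```text
time_s: 24.63
ee_pos: [504.6, -353.2, 274.5]
ee_rot: [-179.9, -0.1, 95.9]
force: [-0.1, -1.0, -2.2]
gripper_width: 23.7
time_s: 25.63
ee_pos: [465.2, -101.5, 276.1]
ee_rot: [-180.0, 0.0, 96.0]
force: [0.0, 0.0, -2.4]
gripper_width: 23.7
time_s: 25.8
ee_pos: [465.5, -102.5, 276.2]
ee_rot: [-180.0, 0.0, 95.9]
force: [-0.1, 1.2, -2.3]
gripper_width: 23.8
[ 465.47583924 -102.35568087  276.21661678] [ 1.04867003 -1.41028321 -1.66028432]
255 143
die top view 40.5 [ 521.  -340.8   40. ] [422.5 257.9]
```

View pics/back.png

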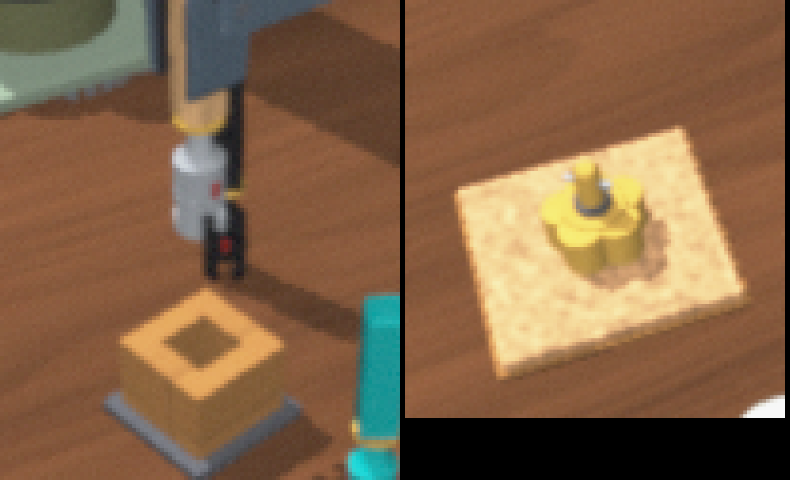

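The die stands upright near the middle of the pad, and the key hangs above the holder's hole. Next I lower it in.

```bash
python3 -m inch '[{"x":0.15,"y":-0.05,"z":1,"yaw":0,"gripper":-1},{"x":0,"y":0,"z":2,"yaw":0,"gripper":-1},{"x":0,"y":0,"z":2,"yaw":0,"gripper":-1},{"x":0,"y":0,"z":2,"yaw":0,"gripper":-1},{"x":0,"y":0,"z":1,"yaw":0,"gripper":-1},{"x":0,"y":0,"z":0.5,"yaw":0,"gripper":-1},{"x":0,"y":0,"z":0,"yaw":0,"gripper":-1},{"x":0,"y":0,"z":0,"yaw":0,"gripper":-1}]'
python3 -m inch '[{"x":0,"y":0,"z":0.3,"yaw":0,"gripper":-1},{"x":0,"y":0,"z":0.3,"yaw":0,"gripper":-1},{"x":0,"y":0,"z":0.3,"yaw":0,"gripper":-1},{"x":0,"y":0,"z":0.3,"yaw":0,"gripper":-1},{"x":0,"y":0,"z":0,"yaw":0,"gripper":-1}]'
```

```text
time_s: 26.57
ee_pos: [465.1, -100.2, 191.9]
ee_rot: [179.9, 0.0, 95.9]
force: [0.1, 0.5, -1.9]
gripper_width: 24.2
time_s: 26.98
ee_pos: [464.3, -99.9, 178.9]
ee_rot: [-179.9, -0.0, 95.9]
force: [-0.4, -1.2, -1.9]
gripper_width: 24.2
```

```bash
python3 -m inch '[{"x":0,"y":0,"z":0.5,"yaw":0,"gripper":-1},{"x":0,"y":0,"z":0.5,"yaw":0,"gripper":-1},{"x":0,"y":0,"z":0.6,"yaw":0,"gripper":-1},{"x":0,"y":0,"z":0.6,"yaw":0,"gripper":-1},{"x":0,"y":0,"z":0.6,"yaw":0,"gripper":-1},{"x":0,"y":0,"z":0.6,"yaw":0,"gripper":-1},{"x":0,"y":0,"z":0.5,"yaw":0,"gripper":-1},{"x":0,"y":0,"z":0.3,"yaw":0,"gripper":-1},{"x":0,"y":0,"z":0.2,"yaw":0,"gripper":-1},{"x":0,"y":0,"z":0,"yaw":0,"gripper":-1},{"x":0,"y":0,"z":0,"yaw":0,"gripper":-1}]'
python3 -m inch '[{"x":0,"y":0,"z":0.1,"yaw":0,"gripper":-1},{"x":0,"y":0,"z":0.1,"yaw":0,"gripper":-1},{"x":0,"y":0,"z":0,"yaw":0,"gripper":-1},{"x":0,"y":0,"z":0,"yaw":0,"gripper":-1}]'
```

```text
time_s: 27.9
ee_pos: [464.8, -100.0, 135.5]
ee_rot: [180.0, -0.0, 95.9]
force: [-0.7, 0.3, -1.4]
gripper_width: 23.9
time_s: 28.23
ee_pos: [464.6, -100.0, 133.5]
ee_rot: [180.0, -0.0, 95.9]
force: [0.8, -0.4, -1.9]
gripper_width: 23.3
```

```bash
python3 -m inch '[{"x":0,"y":0,"z":0.1,"yaw":0,"gripper":-1},{"x":0,"y":0,"z":0.1,"yaw":0,"gripper":-1},{"x":0,"y":0,"z":0,"yaw":0,"gripper":-1},{"x":0,"y":0,"z":0,"yaw":0,"gripper":-1}]'
python3 -m inch '[{"x":0,"y":0,"z":0.05,"yaw":0,"gripper":-1},{"x":0,"y":0,"z":0,"yaw":0,"gripper":-1},{"x":0,"y":0,"z":0,"yaw":0,"gripper":-1}]'
```

```text
time_s: 28.57
ee_pos: [464.6, -100.0, 131.3]
ee_rot: [-180.0, -0.0, 95.9]
force: [0.1, 0.3, -1.9]
gripper_width: 23.8
time_s: 28.82
ee_pos: [464.6, -100.0, 130.9]
ee_rot: [180.0, -0.0, 95.9]
force: [-0.2, 0.2, -2.9]
gripper_width: 23.7
```

```bash
python3 -m inch '[{"x":0,"y":0,"z":0.05,"yaw":0,"gripper":-1},{"x":0,"y":0,"z":0,"yaw":0,"gripper":-1},{"x":0,"y":0,"z":0,"yaw":0,"gripper":-1}]'
python3 -m inch '[{"x":0,"y":0,"z":0,"yaw":0,"gripper":-0.4},{"x":0,"y":0,"z":0,"yaw":0,"gripper":-0.2},{"x":0,"y":0,"z":0,"yaw":0,"gripper":0},{"x":0,"y":0,"z":0,"yaw":0,"gripper":0.5},{"x":0,"y":0,"z":0,"yaw":0,"gripper":1},{"x":0,"y":0,"z":0,"yaw":0,"gripper":1},{"x":0,"y":0,"z":0,"yaw":0,"gripper":1},{"x":0,"y":0,"z":0,"yaw":0,"gripper":1},{"x":0,"y":0,"z":0,"yaw":0,"gripper":1},{"x":0,"y":0,"z":0,"yaw":0,"gripper":1}]'
```

```text
time_s: 29.07
ee_pos: [464.7, -100.0, 130.9]
ee_rot: [180.0, 0.0, 95.9]
force: [-1.9, -0.3, 4.0]
gripper_width: 24.2
time_s: 29.9
ee_pos: [464.6, -100.0, 130.4]
ee_rot: [180.0, -0.0, 95.9]
force: [-0.8, 1.0, 0.3]
gripper_width: 84.7
```

Contact was felt on the holder's floor and the key is released. I rise, move aside and check.

```bash
python3 -m inch '[{"x":0,"y":0,"z":-0.5,"yaw":0,"gripper":1},{"x":0,"y":0,"z":-1.5,"yaw":0,"gripper":1},{"x":0,"y":0,"z":-3,"yaw":0,"gripper":1},{"x":0,"y":0,"z":-3,"yaw":0,"gripper":1},{"x":0,"y":0,"z":-3,"yaw":0,"gripper":1},{"x":0,"y":0,"z":-2,"yaw":0,"gripper":1},{"x":0,"y":0,"z":-1,"yaw":0,"gripper":1}]'
python3 -m inch '[{"x":2,"y":0,"z":0,"yaw":0,"gripper":1},{"x":3,"y":0,"z":0,"yaw":0,"gripper":1},{"x":3,"y":0,"z":0,"yaw":0,"gripper":1},{"x":3,"y":0,"z":0,"yaw":0,"gripper":1},{"x":3,"y":0,"z":0,"yaw":0,"gripper":1},{"x":3,"y":0,"z":0,"yaw":0,"gripper":1},{"x":2,"y":0,"z":0,"yaw":0,"gripper":1},{"x":1,"y":0,"z":0,"yaw":0,"gripper":1},{"x":0,"y":0,"z":0,"yaw":0,"gripper":1},{"x":0,"y":0,"z":0,"yaw":0,"gripper":1}]'
python3 - <<'E'
from h import *
from workcell import cams,telemetry
s=cams.grab_frame("scene");t=cams.grab_frame("top")
a=cv2.resize(t["pixels"][205:305,290:460],None,fx=4,fy=4,interpolation=3)
b=cv2.resize(s["pixels"][165:340,165:345],None,fx=1.1,fy=1.1)
c=np.zeros((600,680,3),np.uint8);c[:400]=a;c[405:405+b.shape[0],:b.shape[1]]=b
cv2.imwrite("pics/end.png",c[:,:,::-1])
print("expected die centre px crop",(proj(t,[505.3,-353.7,40])-[290,205])*4,proj(t,[505.3,-354,10]))
E
```

```text
time_s: 30.48
ee_pos: [465.8, -100.2, 273.9]
ee_rot: [179.7, 0.1, 95.9]
force: [0.3, 0.1, 0.4]
gripper_width: 91.4
time_s: 31.32
ee_pos: [443.8, 98.6, 270.1]
ee_rot: [-180.0, 0.0, 96.0]
force: [-0.4, 0.5, -0.1]
gripper_width: 91.0
expected die centre px crop [530.  211.6] [420.7 258.5]
```

View pics/end.png

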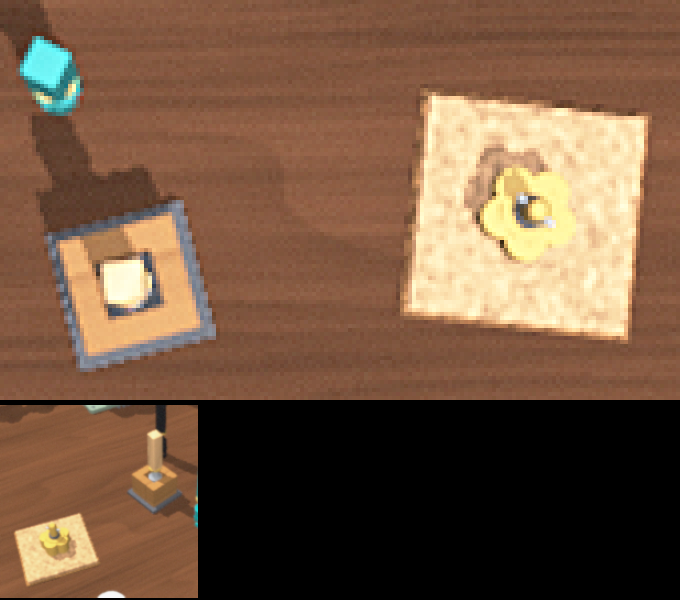

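The brass die stands upright in the middle of the pad (crop 528,211; pad centre about 526,214). The key stands upright in its holder (crop 127,284), and the gripper is clear and empty.

```bash
python3 -c "
from workcell import env;print(env.job_done())"
```

```text
the job is handed in; nothing more can be done
None
```

I lifted the brass five-petal die out of its well with the pale wooden key and stood it upright in the middle of the cork pad. The key is back in its holder, and the job was handed in at about 31 s of the 72 s allowed.

- **Finding the pin:** both pin ends showed in the first top picture, at about 48°, so I turned the key to that angle before lowering it. It went down past the pin's resting height with nothing felt beyond the key's own weight, so no searching was needed.
- **Lock and lift:** I turned the key 56° to lock, without reaching the stop. The reading then rose by about 5 N as the die came off the floor. The picture shows it hanging clear above the rack rim.
- **Setting down and unlocking:** the die touched the pad softly, with the load passing off over about a millimetre. Unlocked, the key rose with no load on it.
- **Last checks:** in the final pictures the die is upright and about 1–2 mm from the pad's centre. The key stands in its holder, where it met the floor with about 4 N, and the open gripper is clear of everything. I never went near the other dies or tools, but I did not measure their positions again at the end.
- **Check that failed:** one colour-mask reading of the die's place on the pad was useless, because the mask picked up a small patch of cork. I went by the pictures instead.

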